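Chalk holder from behind the cup and the tin

ROBOT

A 6-joint arm with a two-finger parallel gripper is mounted at the origin on the work surface. World frame = base frame: x ahead of the robot, y to its left, z up, the work surface at z = 0. Lengths are in m, angles in degrees, forces in N, time in s.
With the tool pointing down it reaches from about 0.35 to 0.95 m from the base axis. Payload 17.4 kg.
Tool frame: the origin (TCP) lies midway between the tips of the shut fingers; the grasp point (between the pads) lies bot.grip_point_offset behind it (bot.grip_point_offset is the distance from the TCP to the grasp point, in m); z points along the fingers, y is the direction in which the jaws open and shut (so a half turn about z gives the same grasp; the last joint's range is limited). The gripper opens to 93 mm and grips with 3 to 60 N. Pads are 15 mm wide; open, the fingers measure 128 mm over their backs; the gripper's body (75 mm by 188 mm) begins 65 mm behind the grasp point.
Start: joints at [-65.821, 6.646, 82.598, -0, 90.757, -2.166], TCP at [0.3, -0.605, 0.219] pointing down, gripper open.
Joint ranges: [-162.19, 162.19], [-47.58, 125.68], [4.15, 143.07], [-65.23, 245.23], [0.69, 171.88], [-170.13, 170.13]. Speed limits (degrees/s): [108.29, 108.29, 127.2, 180, 180, 180].

INTERFACE

Orientations are given as a 3x3 rotation matrix whose columns are the frame's x, y, z axes.
In Python, from plant import bot gives the robot as it stands. Calls block until the motion is done:
- bot.goto(position, orientation): joint-space move of the TCP to a pose.
- bot.move_l(position, rotation=None, v=0.15, contact_N=None): straight line of the TCP; rotation=None keeps the orientation; v is the mean speed in m/s. With contact_N (N) it stops when the force on the tool has changed by that much, and returns True; else False.
- bot.move_joints(angles): joint-space move.
- bot.move_gripper(opening, grasp_force=None): finger opening in m; grasp_force is the grip in N (None keeps the last); returns when the fingers have stopped.
- bot.dwell(seconds).
- bot.ik(position, orientation): joint angles nearest the present ones, or None.
- bot.camera(name): name is "scene" or "top" or "wrist"; returns the picture (480x640x3 uint8, blue, green, red); there is no depth.
- bot.camera_params(name): a dict with "camera_matrix" (3x3 intrinsics, pixels), "pose" (4x4, takes a point from camera to world coordinates); the wrist camera has in their place "tool_from_camera" (4x4, takes a point from camera to tool coordinates, whose origin is the TCP and whose axes are the flange's). Camera axes: x right, y down, z forward; pixel columns grow to the right and rows downward; lengths in m; the calibration is good to about 2 mm. A picture is of the moment at which its call begins: read the wrist's pose just before it. camera_params takes no time and is no camera call.
A pose or a line that the arm cannot do raises bot.PlanningError and nothing moves.
- bot.close_job(): hands the job in, once; it reports no verdict.
Trained networks look in the newest picture that a camera, given by its name, has taken for a name from the list of things; names that differ only in an ending like _2 or _b are one class to them, and where a whole thing is asked for, a point or a joint stands for the part that bears it (a point fixed in the world has none). Each returns a list of dicts, best first, with "confidence" (0 to 1); they miss things now and then, are a little off and sometimes report something else, mostly with a low value. They report only what shows in the picture. A call takes as long as a camera call.
- bot.masks_of(camera, name): "mask" (480x640 bool, what is visible of it) and "bbox" ([left, top, width, height] in pixels, round what is visible of it).
- bot.mark_of(camera, name): "xy" ([column, row] in pixels: a listed point, or the origin of a listed thing).
Readings, each from a call of its own:
- bot.read_clock(): time.
- bot.read_q(): joint angles.
- bot.read_qvel(): joint speeds.
- bot.read_joint_torque(): joint torques, N m.
- bot.read_eef_pos(): TCP position.
- bot.read_eef_rot(): TCP orientation.
- bot.read_wrist_force(): force on the tool from outside, world axes, zero at the start.
- bot.read_torque(): the same for the moment, N m.
- bot.read_width(): finger opening in m.
Only numpy, scipy, OpenCV 4.12 (cv2) and the standard library are available. Lean on these libraries where they do the work, as an engineer would, in place of code of your own. Each camera call takes 0.05 s, during which the arm holds its last target.

TASK

The walnut chalk holder lies behind the white chalk cup and the square tin of spare flights: first clear the cup and the tin, upright, onto the steel tray at the side, both of them before the holder is fetched. Then lay the holder lengthwise on the light wooden chalk rest by the slate, flat and centred between its two end lips, and only after that stand the cup back in the middle of the round cork mat and the tin back in the middle of the square one. Do not drop or tip anything over, and leave the three darts alone.

Things in the scene. Friction and masses are not known exactly. Their poses are not given: they have to be found in the camera images.
- cup_center (a point): White ceramic chalk cup with a chipped rim and chalk sticks in it: round, straight-sided, 54 mm across, 95 mm tall, loose, about 0.2 kg. At the start it stands upright on the round cork mat. This point is on its axis, half-way up (47.5 mm above its foot); z is its axis, up.
- tin_center (a point): Square bare-metal tin of spare dart flights with a dented lid: 50 x 50 mm body (lid, the top 15 mm, 53 x 53 mm), 105 mm tall, loose, about 0.2 kg. At the start it stands upright on the square cork mat. This point is at its centre, half-way up (52.5 mm above its foot); x and y are square to its sides, z is up.
- holder_center (a point): Walnut chalk holder: dark wooden bar 100 x 24 x 24 mm with a brass ferrule and a white chalk stub that stick out 14 mm more from its +x end, loose, about 0.08 kg. At the start it lies level on a grey bar runner (4 mm thick) about 60 mm behind the row of the two mats (on the side away from the robot), parallel to the row. This point is at the centre of the wooden bar, 12 mm above its underside; x runs along the bar, z is up.
- mat_round: Round cork mat, 80 mm across, 1 mm thick, fixed on the bar runner: the cup's own place. Its centre is about 104 mm from that of the square mat; which of the two is on the left varies. Origin at the centre of its underside (4 mm above the table), z up.
- mat_square: Square cork mat, 80 x 80 mm, 1 mm thick, fixed on the bar runner: the tin's own place. Origin at the centre of its underside (4 mm above the table), x and y square to its sides, z up.
- tray: Steel tray, fixed, 230 mm long (its x) by 130 mm wide (its y), floor 4 mm thick, low rim 10 mm high and 4 mm thick: the side area, to the left or the right of the runner. It has room for the cup and the tin one behind the other along x (55 mm either side of the centre). Origin at the centre of its underside, z up.
- rest: Light wooden chalk rest, fixed, on the other side from the tray: a flat-topped bar 52 mm wide (its x) and 160 mm long (its y), top 14 mm above the table, with a lip 8 mm high at each end (144 mm free between the lips); its long sides are open. A small sloping slate in a dark frame with a steel clip stands behind it, from 80 mm to 175 mm in +x, at most 50 mm high. The holder's bar belongs along y, its centre over the origin. Origin at the centre of the bar's underside, z up.
- dart_a: Brass-barrelled dart with white flights, about 167 mm long, up to 25 mm high, lying loose on the table beyond the runner: leave alone. Origin on the table below its middle, x towards the point.
- dart_b: Second dart, the same, lying loose on the table beyond the runner: leave alone. Origin on the table below its middle, x towards the point.
- dart_c: Third dart, the same, lying loose on the table in front of the runner, between it and the robot: leave alone. Origin on the table below its middle, x towards the point.

How it is judged (in metres and radians):
On the way, in this order (a step that is already met when the one before it is completed fails the run):
1. the cup and the tin both stand upright and released on the tray (x of cup_center in the frame of tray between -0.095 and 0.095 m and y of cup_center in the frame of tray between -0.045 and 0.045 m and z of cup_center in the frame of tray between 0.0435 and 0.0595 m and angle between each of cup_center, tin_center's own z axis and vertical below 0.15 rad and linear speed of each of cup, tin below 0.03 m/s and contact force between the fingers and cup below 0.2 N and x of tin_center in the frame of tray between -0.095 and 0.095 m and y of tin_center in the frame of tray between -0.045 and 0.045 m and z of tin_center in the frame of tray between 0.0485 and 0.0645 m and contact force between the fingers and tin below 0.2 N), for 0.2 s.
2. the holder lies released on the rest while the cup and the tin still stand on the tray (all of step 1 and x of holder_center in the frame of rest between -0.015 and 0.015 m and y of holder_center in the frame of rest between -0.018 and 0.018 m and z of holder_center in the frame of rest between 0.02 and 0.032 m and angle between the x axis of holder_center and the y axis of rest, either way round below 0.2 rad and linear speed of holder below 0.03 m/s and contact force between the fingers and holder below 0.2 N), for 0.2 s.
At the end, for the whole second after the job is handed in: The cup stands upright on the round mat and the tin on the square mat, each within 14 mm of the mat's centre; the holder lies on the chalk rest, its centre within 15 mm across and 18 mm along of the rest's centre and within 0.2 rad of its length; all released and at rest (horizontal distance between cup_center and mat_round below 0.014 m and z of cup_center in the frame of mat_round between 0.0405 and 0.0565 m and angle between each of cup_center, tin_center's own z axis and vertical below 0.15 rad and linear speed of each of cup, tin, holder below 0.03 m/s and contact force between the fingers and cup below 0.2 N and horizontal distance between tin_center and mat_square below 0.014 m and z of tin_center in the frame of mat_square between 0.0455 and 0.0615 m and contact force between the fingers and tin below 0.2 N and x of holder_center in the frame of rest between -0.015 and 0.015 m and y of holder_center in the frame of rest between -0.018 and 0.018 m and z of holder_center in the frame of rest between 0.02 and 0.032 m and angle between the x axis of holder_center and the y axis of rest, either way round below 0.2 rad and contact force between the fingers and holder below 0.2 N); the robot touches nothing.
It fails at once if the cup or the tin tipped by more than about 35 degrees (angle between any of cup_center, tin_center's own z axis and vertical above 0.6 rad).
It fails at once if the cup, the tin or the holder dropped in free fall (over about 20 mm) ((contact force between anything else and cup below 0.05 N and linear speed of cup above 0.6 m/s) or (contact force between anything else and tin below 0.05 N and linear speed of tin above 0.6 m/s) or (contact force between anything else and holder below 0.05 N and linear speed of holder above 0.6 m/s)).
It fails at once if a dart moved by more than 20 mm (distance of any of dart_a, dart_b, dart_c from where it was at the start of the episode above 0.02 m).
It also fails if it takes over 141 s, if anything falls off the work surface, if the arm or the gripper's body presses on something with over 40 N, if the wrist force passes 120 N, or if a joint passes its speed limit or range.

## Working session

There is one attempt and no reset: what is moved stays moved. The work goes in short steps, each a Python script; the robot and the scene stay as the last script left them, time stands still between calls to the robot, and variables do not carry over. Pictures are saved under pics/ and viewed, and the job is handed in when it is done.

```bash
ls; mkdir -p pics; python3 - <<'E'
from plant import bot
import cv2, numpy as np
np.set_printoptions(precision=4,suppress=True)
for n in ["scene","top"]:
    im=bot.camera(n); cv2.imwrite(f"pics/{n}0.png",im)
    p=bot.camera_params(n); print(n,p["camera_matrix"],p["pose"])
    for t in ["cup_center","tin_center","holder_center","mat_round","mat_square","tray","rest","dart_a"]:
        print(t,[(np.round(d["xy"],1).tolist(),round(d["confidence"],2)) for d in bot.mark_of(n,t)][:4])
print(bot.camera_params("wrist"),bot.grip_point_offset,bot.read_clock(),bot.read_eef_rot())
E
```

```text
pics
scene [[611.3655   0.     316.5057]
 [  0.     611.3655 247.3547]
 [  0.       0.       1.    ]] [[ 0.5263  0.682  -0.5077  1.1889]
 [ 0.8502 -0.4329  0.2997 -0.3465]
 [-0.0154 -0.5894 -0.8077  1.0822]
 [ 0.      0.      0.      1.    ]]
cup_center []
tin_center [([283.3, 263.4], 0.97)]
holder_center [([323.9, 290.2], 0.88)]
mat_round [([331.5, 264.6], 0.73), ([399.4, 197.4], 0.43)]
mat_square [([285.9, 282.1], 0.65)]
tray [([153.8, 308.1], 0.9)]
rest [([402.3, 199.4], 0.67), ([286.5, 278.9], 0.21)]
dart_a [([304.4, 360.8], 0.95), ([265.6, 216.7], 0.91), ([391.5, 306.5], 0.63)]
top [[504.3903   0.     319.327 ]
 [  0.     504.3903 240.176 ]
 [  0.       0.       1.    ]] [[-0.002  -0.9899  0.1415  0.4224]
 [-1.      0.0009 -0.008   0.0063]
 [ 0.0078 -0.1415 -0.9899  1.1007]
 [ 0.      0.      0.      1.    ]]
cup_center [([290.1, 242.7], 0.77), ([367.0, 175.3], 0.62)]
tin_center [([340.3, 250.6], 0.8), ([181.5, 275.3], 0.54)]
holder_center [([317.4, 220.9], 0.89)]
mat_round [([290.1, 244.0], 0.89), ([320.0, 219.2], 0.32)]
mat_square [([340.0, 254.9], 0.83), ([320.3, 220.3], 0.42)]
tray [([463.2, 292.8], 0.76)]
rest [([182.2, 275.7], 0.93), ([336.6, 254.9], 0.66)]
dart_a [([314.8, 338.5], 0.93), ([266.4, 178.5], 0.84), ([339.0, 251.9], 0.73)]
{'camera_matrix': array([[412.8996,   0.    , 319.302 ],
       [  0.    , 412.8996, 239.2524],
       [  0.    ,   0.    ,   1.    ]]), 'tool_from_camera': array([[ 0.0002, -0.9653, -0.2612,  0.0722],
       [ 1.    ,  0.0003, -0.0006, -0.0006],
       [ 0.0006, -0.2612,  0.9653, -0.1653],
       [ 0.    ,  0.    ,  0.    ,  1.    ]])} 0.0188 0.9 [[ 0.8961  0.4438  0.    ]
 [ 0.4438 -0.8961 -0.    ]
 [ 0.      0.     -1.    ]]
```

View pics/scene0.png

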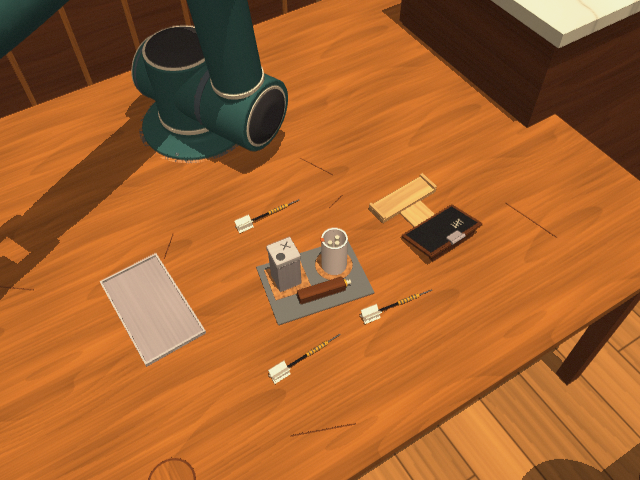

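View pics/top0.png

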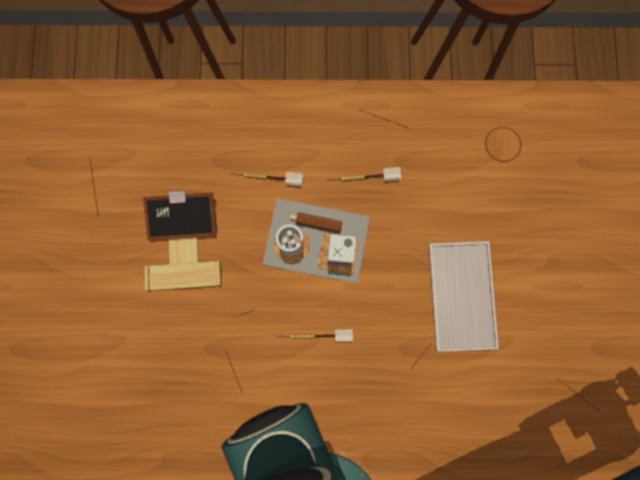

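The scene view shows the tin at (283,263), the cup at (331,255), the holder behind them at (324,290), the tray on the left and the rest at (402,199). In the top view the tray is on the robot's right (-y) and the rest on its left. Next I'll take close wrist views to refine these positions.

```bash
cat > h.py <<'E'
from plant import bot
import cv2, numpy as np
np.set_printoptions(precision=4,suppress=True)
G=bot.grip_point_offset
def R(yaw):
    c,s=np.cos(yaw),np.sin(yaw)   # tool x at yaw, z down
    return np.array([[c,s,0],[s,-c,0],[0,0,-1.]])
def params(n):
    p=bot.camera_params(n); K=p["camera_matrix"]
    if n!="wrist": return K,np.array(p["pose"])
    T=np.eye(4);T[:3,:3]=bot.read_eef_rot();T[:3,3]=bot.read_eef_pos()
    return K,T@p["tool_from_camera"]
def ray(K,P,uv,z):
    uv=np.atleast_2d(np.asarray(uv,float))
    d=np.c_[uv,np.ones(len(uv))]@np.linalg.inv(K).T@P[:3,:3].T
    o=P[:3,3]
    return o+d*((z-o[2])/d[:,2])[:,None]
def proj(K,P,X):
    X=np.atleast_2d(X); c=(X-P[:3,3])@P[:3,:3]
    q=c@K.T; return q[:,:2]/q[:,2:]
def shot(n,f):
    K,P=params(n); im=bot.camera(n); cv2.imwrite("pics/"+f,im); return K,P,im
E
python3 - <<'E'
from h import *
K,P=params("top")
for n,uv,z in [("cup",(290.1,242.7),.0525),("tin",(340.3,250.6),.0575),("holder",(317.4,220.9),.016),("matr",(290.1,244),.004),("mats",(340,254.9),.004),("tray",(463.2,292.8),0),("rest",(182.2,275.7),0)]:
    print(n,ray(K,P,uv,z)[0])
K,P=params("scene")
for n,uv,z in [("tin",(283.3,263.4),.0575),("holder",(323.9,290.2),.016),("matr",(331.5,264.6),.004),("mats",(285.9,282.1),.004),("tray",(153.8,308.1),0),("rest",(402.3,199.4),0)]:
    print(n,ray(K,P,uv,z)[0])
print([len(x) for x in [[]]])
# wrist views
Rr=R(0)
bot.goto([0.55,-0.0,0.42],Rr)
K,P,im=shot("wrist","w1.png"); print(bot.read_clock(),bot.read_q())
for t in ["cup_center","tin_center","holder_center","mat_round","mat_square"]:
    print(t,[(np.round(d["xy"],1).tolist(),round(d["confidence"],2)) for d in bot.mark_of("wrist",t)][:3])
np.savez("w1.npz",K=K,P=P)
E
```

```text
cup [0.567  0.0591 0.0525]
tin [ 0.5496 -0.0459  0.0575]
holder [0.62   0.0016 0.016 ]
matr [0.5708 0.0615 0.004 ]
mats [ 0.5466 -0.0478  0.004 ]
tray [ 0.4638 -0.3156  0.    ]
rest [0.5019 0.2962 0.    ]
tin [ 0.5429 -0.0448  0.0575]
holder [0.6194 0.0045 0.016 ]
matr [0.5671 0.0565 0.004 ]
mats [ 0.5534 -0.0482  0.004 ]
tray [ 0.4608 -0.3084  0.    ]
rest [0.4982 0.2953 0.    ]
[0]
3.3833 [ -2.7119  -7.8165  78.4425  -0.0022 109.404   87.3248]
cup_center [([274.1, 166.0], 0.79)]
tin_center []
holder_center [([320.3, 131.7], 0.96)]
mat_round [([530.2, 241.4], 0.51)]
mat_square [([321.8, 131.2], 0.4)]
```

View pics/w1.png

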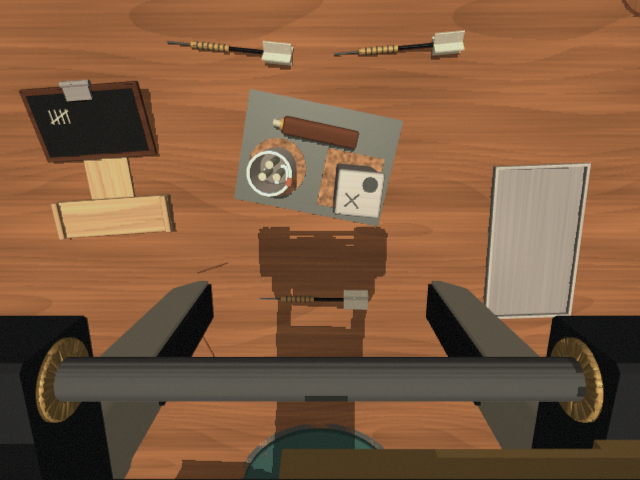

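The wrist view shows everything: cup rim (270,174), tin lid (358,192), holder (320,132), rest (112,215) and tray (538,240). I'll fit the outlines on their planes.

```bash
python3 - <<'E'
from h import *
d=np.load("w1.npz");K,P=d["K"],d["P"]; bot.camera("wrist")
im=cv2.imread("pics/w1.png")
def fit(name,z):
    r=bot.masks_of("wrist",name)
    for q in r[:2]:
        m=q["mask"].astype(np.uint8)
        c=max(cv2.findContours(m,cv2.RETR_EXTERNAL,cv2.CHAIN_APPROX_NONE)[0],key=cv2.contourArea)[:,0]
        X=ray(K,P,c,z)[:,:2]
        rc=cv2.minAreaRect((X*1000).astype(np.float32))
        print(name,round(q["confidence"],2),"ctr",np.round(rc[0],1),"size",np.round(rc[1],1),"ang",round(rc[2],1), q["bbox"])
        cv2.drawContours(im,[c[:,None]],-1,(0,255,0),1)
        np.save("c_"+name+".npy",c)
for n,z in [("tray",.010),("rest",.014),("holder_center",.028),("cup_center",.1),("tin_center",.11),("mat_round",.005),("mat_square",.005)]: fit(n,z)
# overlay
cv2.imwrite("pics/w1m.png",im)
E
```

```text
tray 0.68 ctr [ 457.  -310.1] size [231.7 135.2] ang 2.0 [484.2, 161.8, 104.8, 156.2]
rest 0.77 ctr [576.4 298.1] size [212.1 169. ] ang 5.4 [20.2, 80.2, 154.8, 159.1]
holder_center 0.7 ctr [616.5   4.9] size [111.4  24.3] ang 77.2 [273.9, 114.9, 86.5, 32.1]
cup_center 0.96 ctr [572.6  56.5] size [52.4 58.6] ang 68.5 [248.2, 144.4, 48.3, 48.8]
tin_center 0.92 ctr [551.5 -44.5] size [56.  59.8] ang 84.4 [332.4, 168.6, 54.0, 47.6]
tin_center 0.25 ctr [617.4   4.1] size [95.1 20.5] ang 78.2 [272.9, 113.5, 87.4, 35.4]
mat_round 0.86 ctr [574.   51.4] size [79.6 61.8] ang 37.9 [248.8, 137.0, 55.2, 57.2]
mat_square 0.62 ctr [548.3 -43.3] size [79.9 79.6] ang 78.9 [319.0, 147.2, 66.3, 60.0]
mat_square 0.37 ctr [ 719.5 -104.1] size [ 27.1 165.5] ang 6.6 [336.9, 34.9, 129.4, 22.4]
```

View pics/w1m.png

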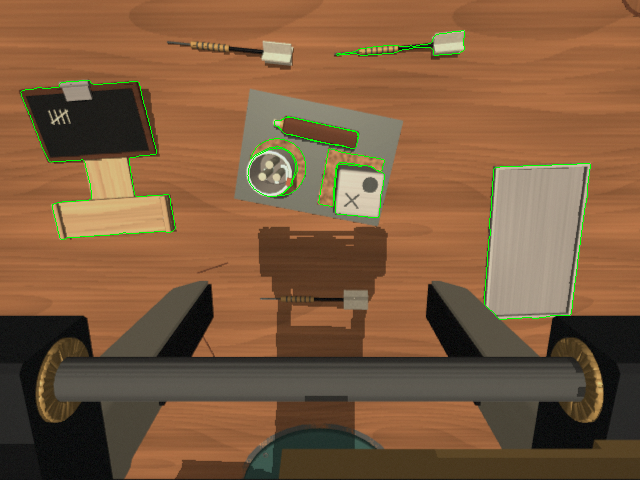

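```bash
python3 - <<'E'
from h import *
bot.goto([0.52,0.005,0.33],R(-0.2))
K,P,im=shot("wrist","w2.png"); np.savez("w2.npz",K=K,P=P)
cv2.imwrite("pics/w2z.png",cv2.resize(im[40:340,140:540],(800,600),interpolation=cv2.INTER_CUBIC))
E
```

```text
(no output)
```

View pics/w2z.png

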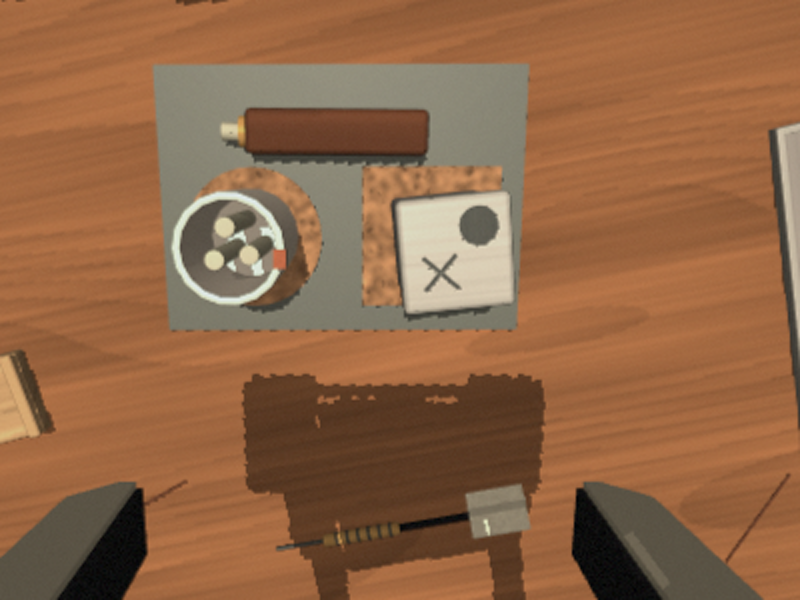

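```bash
python3 - <<'E'
import cv2
im=cv2.imread("pics/w1.png")
a=cv2.resize(im[180:250,40:190],(800,373),interpolation=cv2.INTER_CUBIC);cv2.imwrite("pics/restz.png",a)
E
```

```text
(no output)
```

View pics/restz.png

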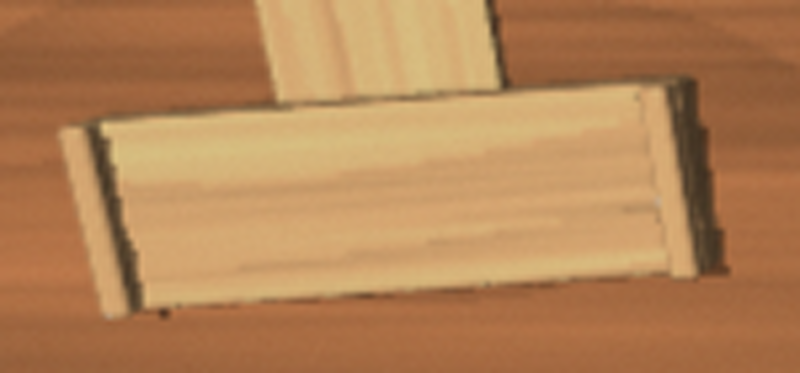

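```bash
python3 - <<'E'
from h import *
d=np.load("w2.npz");K,P=d["K"],d["P"]
def z2(p,z): return ray(K,P,np.array(p)/2.+[140,40]-0.25,z)[:,:2]
ang=lambda v:np.degrees(np.arctan2(v[1],v[0]))
t=z2([(396,197),(510,193),(514,302),(405,313)],.110);print("tin",t.mean(0),np.linalg.norm(np.diff(t,axis=0),axis=1),[ang(t[0]-t[1]),ang(t[3]-t[2]),ang(t[0]-t[3])-90])
print("cup",z2([(229.5,247)],.1), z2([(172,247),(287,247),(229,190),(229,304)],.1))
h=z2([(246,108),(429,110),(428,154),(246,152)],.028);print("hold",h.mean(0),np.linalg.norm(np.diff(h,axis=0),axis=1),ang(h[0]-h[1]),ang(h[3]-h[2]))
m=z2([(362,166),(502,166),(362,305)],.005);print("mats",(m[1]+m[2])/2,np.linalg.norm(m[1]-m[0]),np.linalg.norm(m[2]-m[0]),ang(m[0]-m[1]))
r=z2([(153,65),(529,65),(517,327),(170,330)],.004);print("runner",r.mean(0),np.linalg.norm(np.diff(r,axis=0),axis=1),ang(r[0]-r[1]),ang(r[3]-r[2]))
im=cv2.imread("pics/w2.png")
# round mat: fit arc on right/top
q=z2([(322,243),(318,215),(306,194),(290,178),(270,169),(250,166),(230,168),(208,178),(318,268),(306,290),(290,302),(265,308)],.005)
c=np.linalg.lstsq(np.c_[2*q,np.ones(len(q))],(q**2).sum(1),rcond=None)[0];print("matr",c[:2],np.sqrt(c[2]+c[:2]@c[:2]))
d=np.load("w1.npz");K,P=d["K"],d["P"]
def z1(p,z): return ray(K,P,np.array(p)/5.333+[40,180]-0.4,z)[:,:2]
l=z1([(62,128),(105,318),(697,275),(666,85)],.022);print("rest",l.mean(0),np.linalg.norm(np.diff(l,axis=0),axis=1),ang(l[0]-l[3]),ang(l[1]-l[2]),ang(l[0]-l[1]))
E
```

```text
tin [ 0.5483 -0.0459] [0.0518 0.0499 0.0514] [np.float64(80.63445943634713), np.float64(84.50288060574492), np.float64(-96.09223179689859)]
cup [[0.5707 0.0581]] [[0.5761 0.0849]
 [0.5654 0.0314]
 [0.5962 0.0522]
 [0.5444 0.0648]]
hold [ 0.6158 -0.0014] [0.0983 0.0227 0.099 ] 78.08319050528578 78.07465031221969
mats [ 0.5485 -0.0426] 0.08020459086301963 0.08003863729752118 78.6790709052931
runner [0.5781 0.0041] [0.2095 0.1477 0.2096] 78.67303720961837 79.19109794831768
matr [0.5674 0.0606] 0.04197260694160945
rest [0.5006 0.2902] [0.0511 0.1585 0.0505] 94.0565092578266 94.2391548025115 3.0350085844994825
```

```bash
cat >> h.py <<'E'
def pick(xy,ztcp,yaw,open_=.075,F=25,lift=.15):
    Rr=R(yaw)
    bot.move_gripper(open_)
    bot.goto([*xy,ztcp+lift],Rr)
    bot.move_l([*xy,ztcp],v=.12)
    bot.move_gripper(0,F); w=bot.read_width()
    bot.move_l([*xy,ztcp+.01],v=.05)
    bot.move_l([*xy,ztcp+lift],v=.15)
    print("picked",w,bot.read_width(),bot.read_wrist_force(),bot.read_clock()); return w
def place(xy,ztcp,yaw,above=.15,open_=.075,lift=.15,clear=.004):
    bot.move_l([*xy,ztcp+above],R(yaw),v=.2)
    bot.move_l([*xy,ztcp+clear],v=.12)
    c=bot.move_l([*xy,ztcp-.003],v=.02,contact_N=4)
    print("contact",c,bot.read_eef_pos())
    bot.dwell(.15)
    w=bot.read_width()
    bot.move_gripper(min(w+.008,open_)); bot.dwell(.1)
    bot.move_gripper(open_)
    p=bot.read_eef_pos()
    bot.move_l([p[0],p[1],ztcp+lift],v=.2)
    print("placed",bot.read_clock())
E
python3 - <<'E'
from h import *
y=np.radians(-7)
pick([.5483,-.0459],.065-G,y)
place([.514,-.309],.064-G,y)
K,P,im=shot("wrist","p1.png")
E
```

```text
picked 0.05294836841046199 0.05266988980402524 [ 0.081   0.4505 -2.4133] 9.05
contact True [ 0.5143 -0.3094  0.0451]
placed 14.25
```

View pics/p1.png

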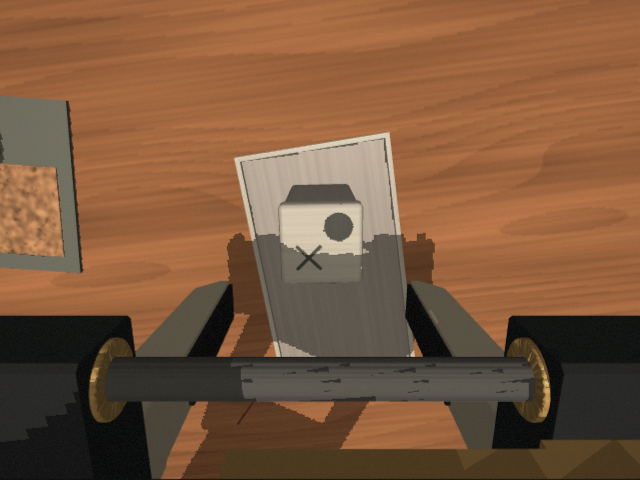

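The tin stands upright at about (320,240), in the far half of the tray. The 52.9 mm width suggests the pads touched the lid. Next is the cup.

```bash
python3 - <<'E'
from h import *
d=np.load("w1.npz")
y=np.radians(-7)
bot.move_gripper(.08)
pick([.5705,.058],.067-G,np.radians(-11))
place([.404,-.313],.066-G,y)
K,P,im=shot("wrist","p2.png")
bot.goto([.46,-.2,.4],R(0))
K,P,im=shot("wrist","p3.png"); np.savez("p3.npz",K=K,P=P)
for t in ["cup_center","tin_center","tray","holder_center"]:
    print(t,[(np.round(d["xy"],1).tolist(),round(d["confidence"],2)) for d in bot.mark_of("wrist",t)][:2])
E
```

```text
picked 0.052728354054454876 0.052470368820961594 [ 0.221  -0.0724 -2.0666] 19.7167
contact True [ 0.4044 -0.3133  0.047 ]
placed 25.625
cup_center []
tin_center []
tray [([403.3, 182.4], 0.8)]
holder_center [([155.5, 55.3], 0.78)]
```

View pics/p3.png

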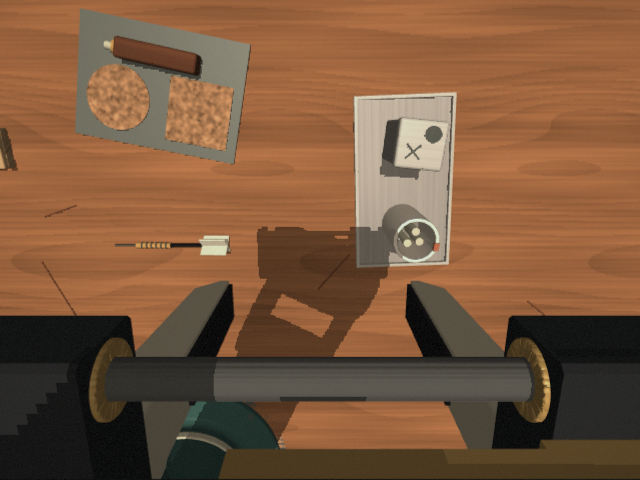

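Both the cup (416,241) and the tin (421,145) stand upright on the tray, and both mats are now in full view. I'll measure the mats, the holder and the positions on the tray.

```bash
python3 - <<'E'
from h import *
d=np.load("p3.npz");K,P=d["K"],d["P"]
f=lambda p,z: ray(K,P,p,z)[:,:2]
t=f([(354,96),(456,93),(446,264),(358,267)],.01); c=t.mean(0);ax=(t[0]+t[1]-t[2]-t[3]);ax/=np.linalg.norm(ax);ay=np.array([-ax[1],ax[0]])
print("tray",c,np.degrees(np.arctan2(ax[1],ax[0])),np.linalg.norm(np.diff(t,axis=0),axis=1))
for n,p,z in [("cup",(416,241),.099),("tin",(421,145),.109)]:
    q=f([p],z)[0]; print(n,q,(q-c)@ax,(q-c)@ay)
for p in ([.5143,-.3094],[.4044,-.3133]): print("tcp in tray",(p-c)@ax,(p-c)@ay)
E
python3 - <<'E'
from h import *
bot.goto([0.53,0.005,0.33],R(-0.2))
K,P,im=shot("wrist","w4.png"); np.savez("w4.npz",K=K,P=P)
ang=lambda v:np.degrees(np.arctan2(v[1],v[0]))
hsv=cv2.cvtColor(im,cv2.COLOR_BGR2HSV)
# runner region -> gray; cork inside hull of runner
Xr=np.array([.5781,.0041]);e=np.array([np.cos(np.radians(78.8)),np.sin(np.radians(78.8))]);n=np.array([e[1],-e[0]])
cor=[[*(Xr+a*.1*e+b*.069*n),.004] for a,b in((1,1),(1,-1),(-1,-1),(-1,1))]
m=np.zeros(im.shape[:2],np.uint8);cv2.fillPoly(m,[proj(K,P,np.array(cor)).astype(np.int32)],255)
sat=((hsv[...,1]>70)&(m>0)).astype(np.uint8)
sat=cv2.morphologyEx(sat,cv2.MORPH_CLOSE,np.ones((3,3)))
for c in cv2.findContours(sat,cv2.RETR_EXTERNAL,cv2.CHAIN_APPROX_NONE)[0]:
    if cv2.contourArea(c)<500: continue
    for z in (.005,.028):
        q=(ray(K,P,c[:,0],z)[:,:2]*1000).astype(np.float32)
        r=cv2.minAreaRect(q);print(z,"rect",np.round(r[0],1),np.round(r[1],1),round(r[2],1),"circ",np.round(cv2.minEnclosingCircle(q)[0],1),round(cv2.minEnclosingCircle(q)[1],1))
    cv2.drawContours(im,[c],-1,(0,255,0),1)
cv2.imwrite("pics/w4z.png",cv2.resize(im[40:340,140:540],(800,600)))
E
```

```text
tray [ 0.4569 -0.312 ] 2.048994653111723 [0.1291 0.2282 0.1242]
cup [ 0.4032 -0.3122] -0.0536217641481094 0.0016501645252653381
tin [ 0.5129 -0.3086] 0.0561277894468206 0.0013332647566632267
tcp in tray 0.057472324517537844 0.0004956324162032525
tcp in tray -0.05249684836508877 0.0005274994991948843
0.005 rect [568.4  59.1] [79.  80.2] 75.5 circ [568.5  59.3] 40.3
0.028 rect [569.9  55.9] [75.3 76.4] 75.5 circ [570.   56.1] 38.4
0.005 rect [548.9 -42.9] [80.  80.2] 78.7 circ [548.4 -42.4] 56.0
0.028 rect [551.3 -41.4] [76.2 76.5] 78.7 circ [550.9 -40.9] 53.4
0.005 rect [616.8   2.2] [108.5  24. ] 78.6 circ [616.1   2. ] 54.7
0.028 rect [616.    1.7] [103.5  22.9] 78.6 circ [615.4   1.5] 52.2
```

View pics/w4z.png

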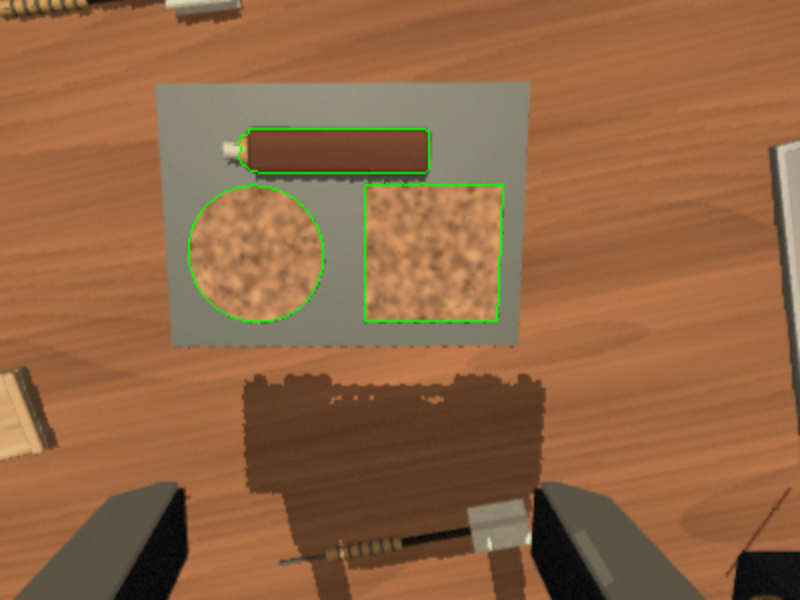

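```bash
python3 - <<'E'
from h import *
bot.goto([.44,.29,.28],R(np.radians(4)))
K,P,im=shot("wrist","r1.png"); np.savez("r1.npz",K=K,P=P); print(bot.read_clock())
cv2.imwrite("pics/r1z.png",cv2.resize(im[60:360,120:520],(800,600),interpolation=cv2.INTER_CUBIC))
E
```

```text
29.0417
```

View pics/r1z.png

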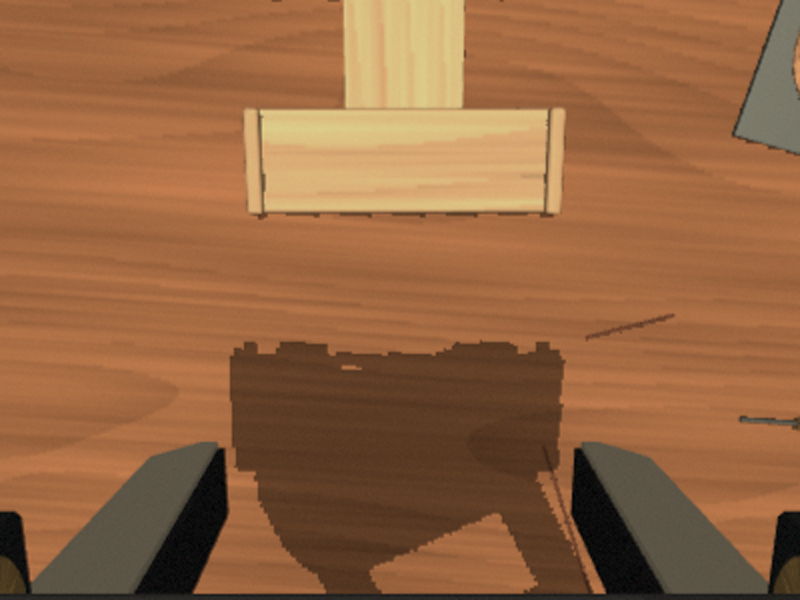

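The rest lies straight in this view, with its lip corners at zoom pixels (244,109), (565,109), (561,213) and (246,213).

```bash
python3 - <<'E'
from h import *
d=np.load("r1.npz");K,P=d["K"],d["P"]
q=ray(K,P,np.array([(244,109),(565,109),(561,213),(246,213)])/2+[120,60]-.25,.022)[:,:2]
c=q.mean(0);print(c,np.linalg.norm(np.diff(q,axis=0),axis=1),[np.degrees(np.arctan2(*(v[::-1])))for v in (q[0]-q[1],q[3]-q[2])])
p=[.6156,-.0008]
pick(p,.009,np.radians(78.5),open_=.05,F=15,lift=.12)
place([*c],.019,np.radians(94),above=.1,open_=.045,lift=.2,clear=.003)
bot.goto([.44,.29,.28],R(np.radians(4)))
K,P,im=shot("wrist","r2.png"); np.savez("r2.npz",K=K,P=P); print(bot.read_clock())
cv2.imwrite("pics/r2z.png",cv2.resize(im[60:360,120:520],(800,600),interpolation=cv2.INTER_CUBIC))
E
```

```text
[0.4999 0.2915] [0.1577 0.0505 0.1598] [np.float64(93.93272460946332), np.float64(93.93816204552425)]
picked 0.02407925005824567 0.023557453029144602 [-0.1599 -0.171  -1.4602] 34.2417
contact True [0.5005 0.2918 0.0186]
placed 39.5
40.9917
```

View pics/r2z.png

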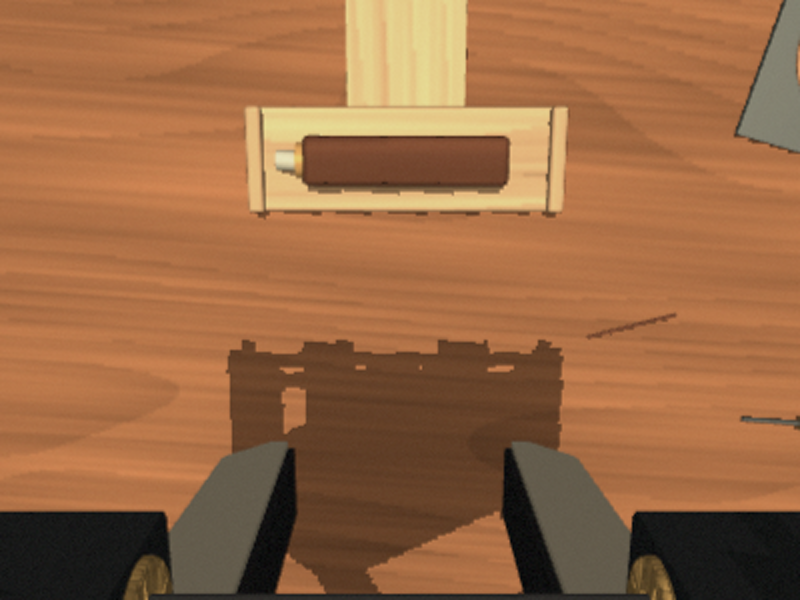

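The holder lies flat and centred: the bar spans 302–509 against 246–567 for the rest. Now I'll return the cup, then the tin.

```bash
python3 - <<'E'
from h import *
y=np.radians(-7);y2=np.radians(-11.2)
pick([.404,-.313],.066-G,y)
place([.5685,.0593],.067-G,y2)
pick([.5138,-.309],.060-G,y)
place([.5488,-.0428],.061-G,y2)
bot.goto([.5,.005,.36],R(-.2))
K,P,im=shot("wrist","f1.png"); np.savez("f1.npz",K=K,P=P); print(bot.read_clock())
cv2.imwrite("pics/f1z.png",cv2.resize(im[40:340,140:540],(800,600),interpolation=cv2.INTER_CUBIC))
bot.goto([.35,-.4,.35],R(0))
shot("scene","s9.png"); shot("top","t9.png")
E
```

```text
picked 0.05239125547032483 0.05278008755541119 [ 0.9365 -0.1385 -2.4348] 47.1917
contact True [0.569  0.0593 0.048 ]
placed 53.1083
picked 0.05258356713401579 0.052543497096194804 [-0.1889 -0.1722 -1.8489] 58.0417
contact True [ 0.5492 -0.0432  0.042 ]
placed 63.2583
64.0583
```

View pics/f1z.png

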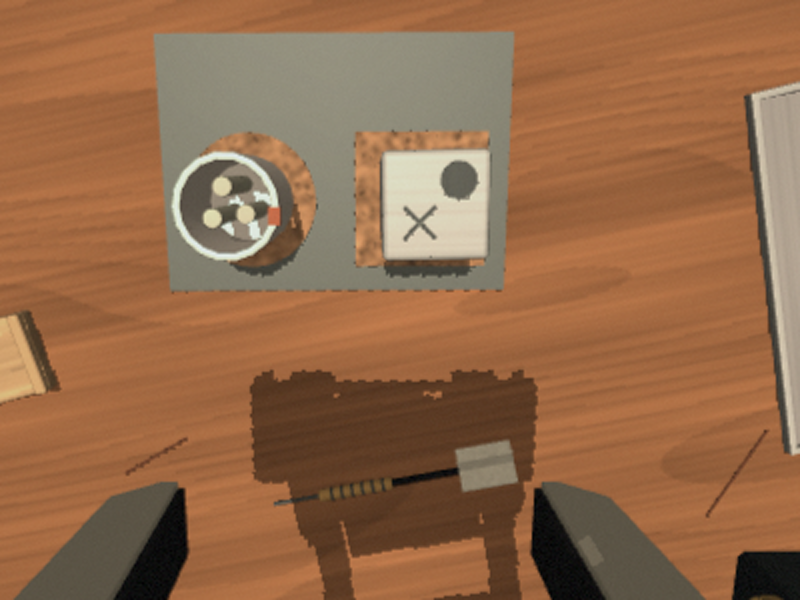

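View pics/s9.png

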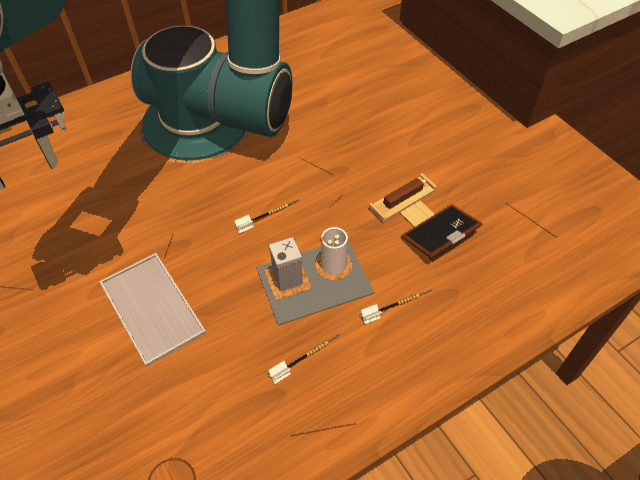

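The final scene view shows the tin and the cup upright on their mats, the holder on the rest, and the darts where they were. I'll do one check of the numbers before handing in.

```bash
python3 - <<'E'
from h import *
d=np.load("f1.npz");K,P=d["K"],d["P"]
f=lambda p,z: ray(K,P,np.array(p)/2+[140,40]-.25,z)[:,:2].mean(0)
c=f([(172,206),(279,206),(226,151),(226,260)],.1);t=f([(382,151),(490,151),(488,260),(384,261)],.11)
print("cup err",(c-[.5685,.0593])*1000,"tin err",(t-[.5488,-.0428])*1000)
d=np.load("r2.npz");K,P=d["K"],d["P"]
h=ray(K,P,np.array([(303,136),(508,136),(508,187),(303,184)])/2+[120,60]-.25,.038)[:,:2].mean(0);print("holder err",(h-[.4999,.2915])*1000)
print(bot.read_wrist_force(),bot.read_clock()); bot.close_job()
E
```

```text
cup err [0.1873 0.0941] tin err [-0.6077  0.1826]
holder err [0.1282 0.32  ]
[ 0.3168 -0.1002 -0.1523] 65.75
the job is handed in; nothing more can be done
```

The job is done and handed in at about 66 s of the 141 s allowed. I moved the tin and then the cup onto the tray, laid the holder on the chalk rest, then put the cup back on the round mat and the tin on the square one.

In my last wrist-camera measurements the cup, tin and holder were each within about 1 mm of their target centres, though the calibration itself is only good to about 2 mm. The cup and tin stood upright and the holder lay flat. By eye, the darts had not moved in the final scene picture, but I did not measure them. At the end the gripper was clear of everything.

- **Tin grasp:** the gripper closed to about 53 mm on the tin, which suggests it held the lid rather than the 50 mm body. It held both times without slipping.
- **Detector:** it failed to find the cup and tin in the tray picture, so I measured those positions from their outlines instead.

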